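# Put the urgent specimen jar into the sample box through its spring flap

## Task

Put the specimen jar with the red cap on the blue cold pack inside the clear sample box, through the box's spring flap: keeping the jar upright, push the flap inward and hold it open with the gripper while you lower the jar until it stands on the pack, neither dropping it nor pressing it down hard; then let go, draw out and let the flap swing shut behind you. Leave the jar already in the box, the two white-capped jars on the bench and the pipette where they are.

Things in the scene. Friction and masses are not known exactly. Their poses are not given: they have to be found in the camera images.
- red_jar: The jar to put away: small straight specimen jar, cream body 40 mm diameter, red ribbed screw cap 44 mm diameter and 16 mm high; 60 mm high in all (cap from 44 to 60 mm), 50 to 130 g. Origin at the centre of its underside, z up. Starts upright on the bench.
- white_jar_a: Bystander on the bench: same jar with a white cap. Origin at the centre of its underside.
- white_jar_b: Bystander on the bench: same jar with a white cap. Origin at the centre of its underside.
- stored_jar: Bystander: same jar with a white cap, standing in the sample box on the bare floor left of the cold pack (box y from 90 to 120 mm). Origin at the centre of its underside.
- pipette: Bystander: grey and white micropipette lying on the bench, 245 mm long along its x (tip to +x), 34 mm wide, 26 mm high. Origin on the bench under its middle.
- sample_box: Fixed clear plastic box, white base, flap side towards the robot's right; 260 mm deep (its x), 320 wide (y), 292 high. Origin at the centre of its underside; x points inward from the front (flap side) to the back, y left, z up. A clear roof (286 to 292 mm high) covers x from -87 to 130 mm, so nothing can be lowered in from above: the hand must come in tilted, over the sill and under the hinge rod.
- box_floor (a point): Box x = 0, y = 0 on the bare inner floor, 20 mm above the bench; box axes. Inside: x -124 to 124, y -152 to 152 mm. A fixed rigid blue cold pack, 216 x 200 mm (x -102 to 114, y -145 to 55 mm), lies on it. Packs differ: its top is 10 to 26 mm above the bare floor, given by no reading, so feel for it. The flap, swinging, clears a jar standing on any pack.
- sill_top (a point): Middle of the top edge of the white front sill wall (6 mm thick, box x from -130 to -124 mm), 115 mm above the bench, 95 mm above the bare floor. Above it is the opening, 300 mm wide and about 160 mm high from sill to hinge rod, closed by the flap.
- flap_hinge (a point): Middle of the flap's hinge rod (6 mm diameter), along the box's y, at box x = -87 mm, 277 mm above the bench.
- flap_edge (a point): Middle of the flap's lower (blue) edge. The flap is a clear sheet 290 mm wide, 165 mm from hinge to edge, 4 mm thick; shut, it slopes from the hinge down and outward (15 degrees from upright) to just above the sill.
- flap (a joint): Flap angle in rad: 0 shut, grows as the flap is pushed inward and up, stop at 1.45. A spring closes it: under 1 N at the edge starts it moving, about 3 N holds it wide open. It does not stay open by itself; it swings shut as soon as it is released.
Not all that is in view belongs to the job. What is shaped like the red_jar but black, pink or turquoise is not meant.

How it is judged:
By the outcome, as a careful person would: the job done as asked, in the order asked, and still so for the second after the job is handed in, with the robot touching nothing.
It also fails if it takes over 48 s, if anything falls off the work surface, if the arm or the gripper's body presses on something with over 40 N, if the wrist force passes 120 N, or if a joint passes its speed limit or range.

## Robot

A 6-joint arm with a two-finger parallel gripper is mounted at the origin on the work surface. World frame = base frame: x ahead of the robot, y to its left, z up, the work surface at z = 0. Lengths are in m, angles in rad, forces in N, time in s.
With the tool pointing down it reaches from about 0.425 to 0.95 m from the base axis. Payload 3.5 kg.
Tool frame: the origin (TCP) lies at the very end of the fingers, on their centre line; the grasp point (between the pads) lies 19 mm behind it; z points along the fingers, y is the direction in which the jaws open and shut (so a half turn about z gives the same grasp; the last joint's range is limited). The gripper opens to 85 mm and grips with 20 to 120 N. Pads are 22 mm wide; open, the fingers measure 114 mm over their backs; the gripper's body (76 mm by 85 mm) begins 54 mm behind the grasp point. The pads swing forward as they close: fully open they stand 13 mm farther back than shut.
Start: joints at [1.014, 0.286, 1.577, -0, 1.279, -0.15], TCP at [0.267, 0.62, 0.231] pointing down, gripper open.
Joint ranges: [-2.77, 2.77], [-0.9, 2.22], [0.21, 2.48], [-1.53, 4.67], [0.24, 2.81], [-2.84, 2.84]. Speed limits (rad/s): [2.79, 2.79, 3.14, 3.14, 3.14, 3.14].

## Interface

Orientations are given as a unit quaternion [x, y, z, w].
In Python, from plant import ctrl, imaging gives the robot as it stands.
- The arm moves only by the shell command python3 -m creep 'ROWS' [OPENING] [FORCE]. ROWS is JSON, one flat list of numbers, 4 for each row, row after row: the shift along the tool's x, y, z in units of 25 mm (1.0 is 25 mm), then the turn about the tool's z in units of 5 degrees (1.0 is 5 degrees). A call has 1 to 20 rows; each row is the pose to reach, as a shift and turn from the pose commanded when the call began, along the tool's axes at that moment; what a row does not reach only later rows make up. A row lasts 1/12 s, in which the tool goes at most 41.7 mm and 7.16 degrees, less where a joint would pass 70% of its speed; a pose out of reach is approached as far as the arm can. A call with a gripper value outside its range is refused whole. OPENING is the closure in counts, from 0 (fully open) to 255 (shut), set as the call begins (- or left out, the last holds). The fingers move at their own pace and stop on an object; FORCE is the grip in N (left out, the last holds). Time passes only in rows, so rows that repeat a pose let the fingers close. It gives the time, the measured TCP pose, the force and the opening at its end, in the units of the state.
- ctrl.get_state(): the state, without advancing time (a new reading comes with each control period).
- imaging.read_camera(name): name is "scene" or "top" or "wrist"; returns the picture (400x640x3 uint8, red, green, blue); there is no depth.
- imaging.camera_info(name): a dict with "intrinsics" (3x3 intrinsics, pixels), "origin" and "attitude" of the camera in the world. Camera axes: x right, y down, z forward; pixel columns grow to the right and rows downward; lengths in m; the calibration is good to about 2 mm. The wrist camera is an equidistant fisheye: a pixel r from the principal point sees the ray r / f radians off the axis. A picture is of the moment at which its call begins: read the wrist's pose just before it. camera_info takes no time and is no camera call; for the wrist camera it gives the pose at the moment of the call.
- ctrl.sign_off(): hands the job in, once; it reports no verdict.
Trained networks look in the newest picture that a camera, given by its name, has taken for a name from the list of things; names that differ only in an ending like _2 or _b are one class to them, and where a whole thing is asked for, a point or a joint stands for the part that bears it (a point fixed in the world has none). Each returns a list of dicts, best first, with "p" (0 to 1); they miss things now and then, are a little off and sometimes report something else, mostly with a low value. They report only what shows in the picture. A call takes as long as a camera call. They do not tell look-alikes from the thing itself.
- imaging.silhouettes(camera, name): "mask" (400x640 bool, what is visible of it) and "uv" ([column, row] in pixels, amid what is visible of it).
The state is a dict: "time": time; "qpos": joint angles; "dq": joint speeds; "joint_efforts": joint torques, N m; "eef_pos": TCP position; "tcp_rot": TCP orientation; "contact_force": force on the tool from outside, world axes, zero at the start; "wrist_torque": the same for the moment, N m; "opening": opening from 0.0 (shut) to 1.0 (fully open).
Only numpy, scipy, OpenCV 4.12 (cv2) and the standard library are available. Lean on these libraries where they do the work, as an engineer would, in place of code of your own. Each camera call takes 0.05 s, during which the arm holds its last target.

## Working session

There is one attempt and no reset: what is moved stays moved. The work goes in short steps, Python scripts to look and compute and a shell command to move; the robot and the scene stay as the last step left them, time stands still between calls to the robot, and variables do not carry over. Pictures are saved under pics/ and viewed, and the job is handed in when it is done.

```bash
ls; mkdir -p pics
python3 - <<'E'
from plant import ctrl, imaging
import cv2,json
s=ctrl.get_state(); print(s)
for n in ("scene","top","wrist"):
    i=imaging.camera_info(n); print(n,i)
    cv2.imwrite(f"pics/{n}0.png",imaging.read_camera(n)[:,:,::-1])
E
```

```text
pics
{'time': 0.0, 'qpos': array([ 1.01397746e+00,  2.87218877e-01,  1.57821123e+00,  1.28639260e-05,
        1.27861610e+00, -1.50001434e-01]), 'dq': array([ 0.00032599, -0.00148168, -0.0021029 ,  0.00145217,  0.00111318,
       -0.00049121]), 'joint_efforts': array([-1.27595551e-03, -4.05980086e+01, -2.92626822e+01, -2.15703244e-04,
        5.92502678e-03, -1.73026069e-05]), 'eef_pos': array([0.26669945, 0.61934213, 0.22989318]), 'tcp_rot': array([ 2.02010608e-01,  9.79382565e-01, -1.14882808e-03, -4.30362898e-04]), 'contact_force': array([ 0.42848766, -0.24899681, -0.01007508]), 'wrist_torque': array([ 0.01999143, -0.02076604,  0.00983244]), 'opening': 0.9990239874835193}
scene {'intrinsics': array([[515.02163265,   0.        , 315.03277026],
       [  0.        , 515.02163265, 196.85840547],
       [  0.        ,   0.        ,   1.        ]]), 'origin': array([ 0.98520921, -0.68248375,  1.27289262]), 'attitude': array([ 0.91510333,  0.27769267, -0.08348306, -0.28018434])}
top {'intrinsics': array([[373.4833922 ,   0.        , 321.30610703],
       [  0.        , 373.4833922 , 202.60776487],
       [  0.        ,   0.        ,   1.        ]]), 'origin': array([ 0.38651052, -0.02700916,  1.16935887]), 'attitude': array([-0.69776021,  0.71114312, -0.06843107,  0.05218559])}
wrist {'intrinsics': array([[309.70691629,   0.        , 318.25709004],
       [  0.        , 309.70691629, 197.80498017],
       [  0.        ,   0.        ,   1.        ]]), 'origin': array([0.1893853 , 0.65390775, 0.37247258]), 'attitude': array([0.82359142, 0.54214421, 0.09072591, 0.1398057 ])}
```

View pics/scene0.png

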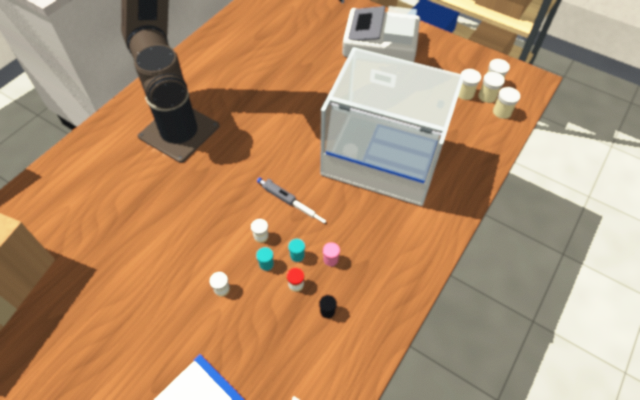

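View pics/top0.png

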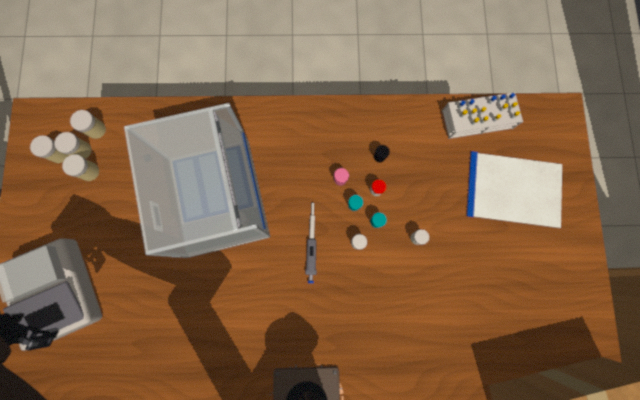

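View pics/wrist0.png

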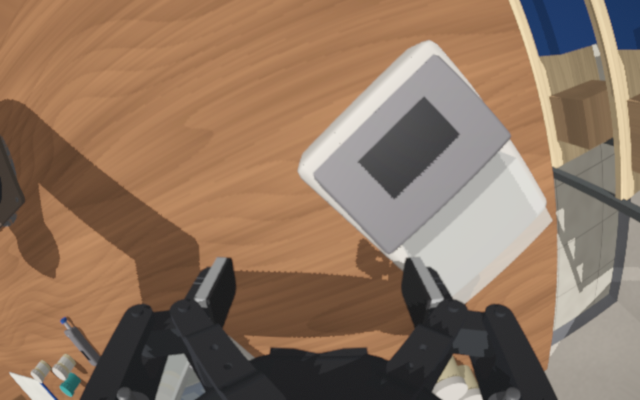

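```bash
cat > h.py <<'E'
from plant import ctrl, imaging
import numpy as np, cv2
from scipy.spatial.transform import Rotation as R
def ray(n,uv,info=None):
    i=info or imaging.camera_info(n); K=i["intrinsics"]
    x=(uv[0]-K[0,2])/K[0,0]; y=(uv[1]-K[1,2])/K[1,1]
    if n=="wrist":
        r=np.hypot(x,y); d=np.array([x/r*np.sin(r),y/r*np.sin(r),np.cos(r)]) if r>0 else np.array([0,0,1.])
    else: d=np.array([x,y,1.])
    d=R.from_quat(i["attitude"]).apply(d); return np.array(i["origin"]),d/np.linalg.norm(d)
def proj(n,P,info=None):
    i=info or imaging.camera_info(n); K=i["intrinsics"]
    c=R.from_quat(i["attitude"]).inv().apply(np.array(P)-i["origin"])
    if n=="wrist":
        r=np.hypot(c[0],c[1]); th=np.arctan2(r,c[2]); x,y=c[0]/r*th,c[1]/r*th
    else: x,y=c[0]/c[2],c[1]/c[2]
    return np.array([x*K[0,0]+K[0,2],y*K[1,1]+K[1,2]])
def tri(rays):
    A=np.zeros((3,3));b=np.zeros(3)
    for o,d in rays:
        M=np.eye(3)-np.outer(d,d);A+=M;b+=M@o
    p=np.linalg.solve(A,b)
    return p,[np.linalg.norm((np.eye(3)-np.outer(d,d))@(p-o)) for o,d in rays]
def onz(n,uv,z,info=None):
    o,d=ray(n,uv,info); return o+d*(z-o[2])/d[2]
E
python3 - <<'E'
from h import *
for n in ("scene","top"):
    im=imaging.read_camera(n)
    for nm in ("red_jar","sample_box","flap_edge","pipette"):
        for d in imaging.silhouettes(n,nm): print(n,nm,round(d["p"],2),d["uv"],d["mask"].sum())
    c=im[60:340] 
s=imaging.read_camera("scene"); cv2.imwrite("pics/s1.png",cv2.resize(s[40:210,300:480],None,fx=4,fy=3.5,interpolation=2)[:,:,::-1])
t=imaging.read_camera("top"); cv2.imwrite("pics/t1.png",cv2.resize(t[95:265,110:290],None,fx=4,fy=3.5,interpolation=2)[:,:,::-1])
E
```

```text
scene red_jar 0.78 [327.4, 304.6] 308
scene red_jar 0.72 [264.5, 257.2] 321
scene red_jar 0.61 [296.4, 277.3] 295
scene red_jar 0.58 [296.4, 248.9] 299
scene red_jar 0.54 [330.9, 255.4] 308
scene sample_box 0.95 [386.3, 122.1] 15796
scene flap_edge 0.79 [382.3, 141.7] 5416
scene pipette 0.66 [283.5, 197.3] 630
top red_jar 0.76 [352.6, 204.6] 164
top red_jar 0.61 [339.7, 176.8] 207
top red_jar 0.61 [244.8, 179.0] 2439
top red_jar 0.56 [376.8, 219.1] 171
top red_jar 0.5 [380.1, 190.2] 189
top red_jar 0.49 [380.9, 154.2] 171
top red_jar 0.41 [194.4, 182.5] 16880
top red_jar 0.38 [309.4, 254.2] 506
top sample_box 0.59 [196.3, 184.4] 16814
top flap_edge 0.89 [242.2, 176.1] 2566
top pipette 0.85 [312.3, 251.4] 552
top pipette 0.55 [420.4, 238.0] 193
top pipette 0.54 [194.9, 184.7] 16978
```

View pics/s1.png

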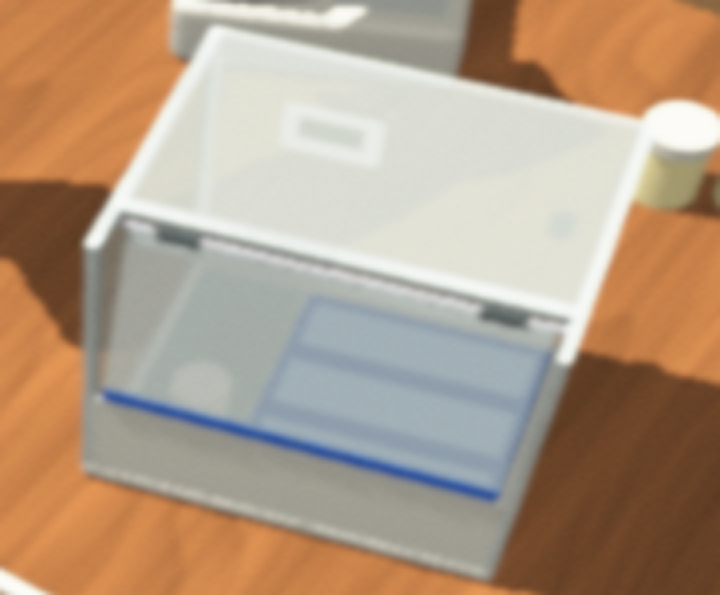

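View pics/t1.png

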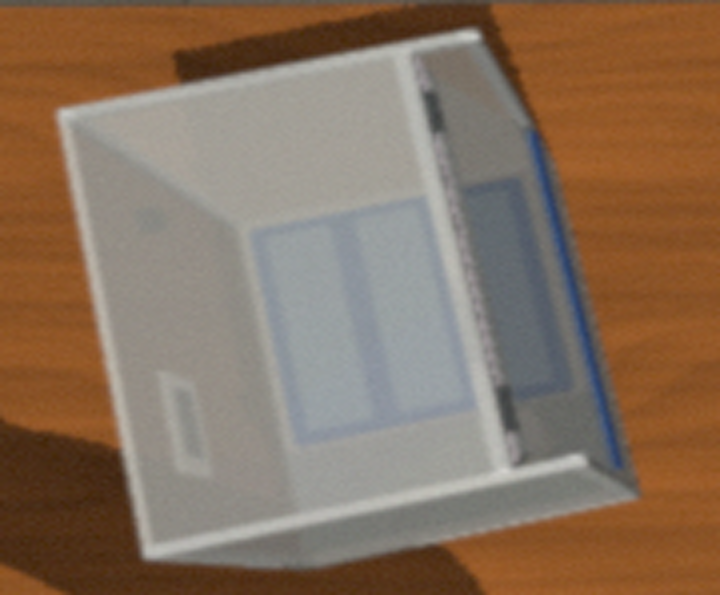

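Run:
```python
from h import *
# flap edge ends, two views
for a,b in (((326.3,153),(242.5,132)),((423.7,182),(265,229))):
    print("edge",tri([ray("scene",a),ray("top",b)]))
# red jar cap centre
print("cap",tri([ray("scene",(296,275)),ray("top",(378.5,186.5))]))
im=imaging.read_camera("scene");t=imaging.read_camera("top")
for n,I in (("scene",im),("top",t)):
    h=cv2.cvtColor(I,cv2.COLOR_RGB2HSV); m=((h[...,0]<6)|(h[...,0]>174))&(h[...,1]>190)&(h[...,2]>120)
    k,l,st,c=cv2.connectedComponentsWithStats(m.astype(np.uint8))
    for j in range(1,k):
        if st[j,4]>15: print(n,"red",st[j],c[j])
cv2.imwrite("pics/t2.png",cv2.resize(t[135:260,290:450],None,fx=4.5,fy=4.5,interpolation=2)[:,:,::-1])
cv2.imwrite("pics/s2.png",cv2.resize(im[170:330,190:350],None,fx=3.7,fy=3.7,interpolation=2)[:,:,::-1])
```

```text
edge (array([0.6326683 , 0.04595329, 0.35683549]), [np.float64(0.09552564933594172), np.float64(0.09552564933594164)])
edge (array([0.63496498, 0.18145443, 0.01079069]), [np.float64(0.14105890022908588), np.float64(0.1410589002290858)])
cap (array([ 0.62615998, -0.2294459 ,  0.0572723 ]), [np.float64(0.0015229801930885711), np.float64(0.001522980193088747)])
scene red [287 268  17  16 208] [295.1875     275.62980769]
top red [372 179  14  15 158] [378.44936709 186.07594937]
```

View pics/t2.png

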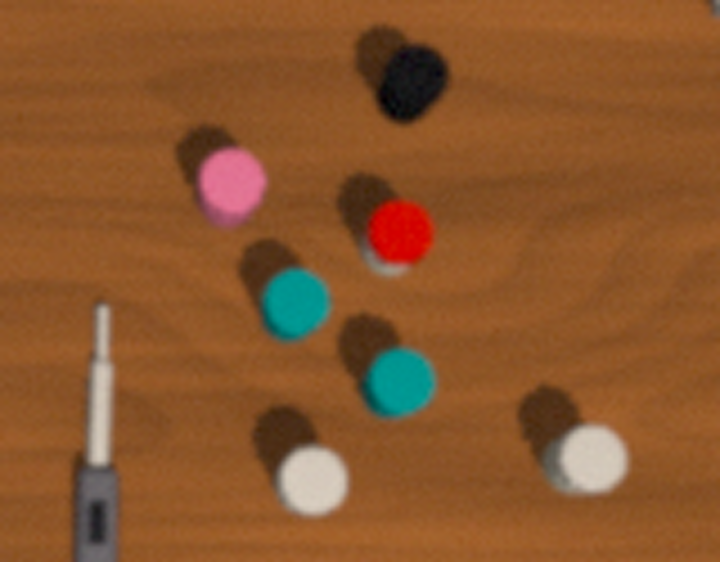

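View pics/s2.png

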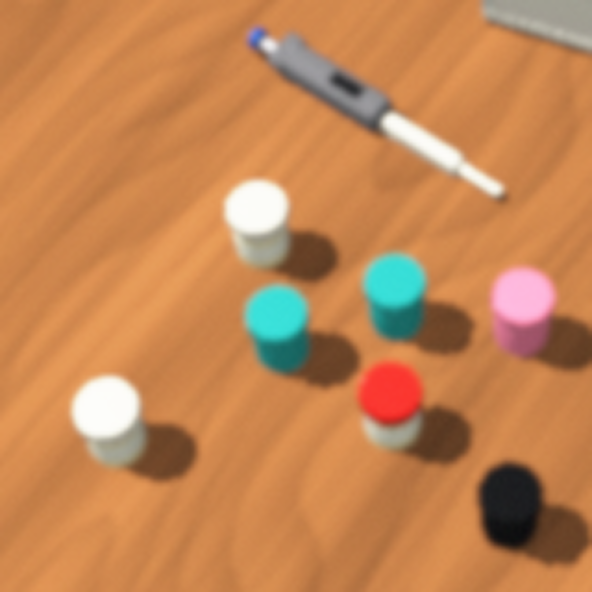

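Run:
```python
from h import *
E=[]
for a,b in (((326.3,153),(265,229)),((423.7,182),(242.5,132))):
    p,e=tri([ray("scene",a),ray("top",b)]); E.append(p); print("edge",p.round(4),np.round(e,4))
print(np.linalg.norm(E[0]-E[1]))
yl=(E[0]-E[1])[:2]; yl/=np.linalg.norm(yl); xb=np.array([yl[1],-yl[0]]); print("box y",yl,"box x",xb, np.degrees(np.arctan2(xb[1],xb[0])))
mid=(E[0]+E[1])/2; print(mid)
# red: cap-top centroid
p,e=tri([ray("scene",(295.2,275.6)),ray("top",(378.45,186.08))]); print("red",p,e)
# others on plane z=.06, top view
O=(290,135)
for nm,u,v in (("black",413,80),("pink",232,182),("tq1",295,303),("tq2",400,382),("red",401,232),("whA",313,481),("whB",593,458),("pip tip",103,305),("pip end",97,562)):
    print(nm, onz("top",(u/4.5+290-.4,v/4.5+135-.4),0.06 if nm[:3]!="pip" else .02).round(3))
```

```text
edge [0.4969 0.1086 0.1191] [0.0027 0.0027]
edge [0.7791 0.1722 0.1238] [0.0012 0.0012]
0.28930326400140166
box y [-0.97555285 -0.21976496] box x [-0.21976496  0.97555285] 102.69522829597894
[0.63799457 0.14040205 0.12146965]
red [ 0.62640091 -0.23058572  0.05655836] [np.float64(0.0001243928953916792), np.float64(0.0001243928953914244)]
black [ 0.732 -0.244  0.06 ]
pink [ 0.662 -0.117  0.06 ]
tq1 [ 0.578 -0.157  0.06 ]
tq2 [ 0.523 -0.225  0.06 ]
red [ 0.626 -0.231  0.06 ]
whA [ 0.459 -0.165  0.06 ]
whB [ 0.47  -0.351  0.06 ]
pip tip [ 0.586 -0.028  0.02 ]
pip end [ 0.409 -0.021  0.02 ]
```

```bash
python3 -m creep '[0.5,0,-1,0, 1.5,0.2,-2,0, 3,0.3,-3,0, 4.5,0.5,-4,0, 6,0.6,-5,0, 7.5,0.7,-5,0, 9,0.9,-5,0, 10.5,1,-5,0, 12,1.2,-5,0, 13.5,1.3,-5,0, 15,1.5,-5,0, 16.5,1.6,-5,0, 18,1.8,-5,0, 19.5,2,-5,0, 20.5,2,-5,0, 21,2,-5,0, 21,2,-5,0]'; python3 -c "
from h import *
s=ctrl.get_state();print({k:np.round(v,4) for k,v in s.items()})"
```

```text
time: 2.27
eef_pos: [-0.1995, 0.8738, 0.3538]
tcp_rot: [0.2, 0.98, -0.001, -0.0]
contact_force: [0.6, 0.2, 0.8]
opening: 1.0
{'time': np.float64(2.2667), 'qpos': array([1.6821e+00, 8.1050e-01, 6.2390e-01, 1.0000e-03, 1.7091e+00,
       5.1400e-01]), 'dq': array([-0.0503, -0.0467,  0.0548, -0.0266, -0.0059, -0.0179]), 'joint_efforts': array([-6.29900e-01, -6.04422e+01, -3.20477e+01, -1.14000e-02,
        1.29000e-02,  6.35000e-02]), 'eef_pos': array([-0.1995,  0.8738,  0.3538]), 'tcp_rot': array([ 1.999e-01,  9.798e-01, -1.000e-03, -2.000e-04]), 'contact_force': array([0.5724, 0.2015, 0.7886]), 'wrist_torque': array([-0.0213, -0.0835,  0.0011]), 'opening': np.float64(0.9998)}
```

```bash
python3 -m creep '[0.6,0.8,0,0, 1.2,1.6,0,0, 1.8,2.4,0,0, 2.3,3.3,0,0, 2.9,4.1,0,0, 3.5,4.9,0,0, 3.5,4.9,0,0]'; python3 -c "
from h import *
s=ctrl.get_state();print({k:np.round(s[k],4) for k in ('qpos','eef_pos','tcp_rot')}, R.from_quat(s['tcp_rot']).as_matrix().round(3))"
```

```text
time: 2.85
eef_pos: [-0.208, 0.9387, 0.3327]
tcp_rot: [0.202, 0.979, 0.014, -0.006]
contact_force: [-0.3, -0.0, 1.2]
opening: 1.001
{'qpos': array([1.6831, 1.0864, 0.21  , 0.0027, 1.8155, 0.5205]), 'eef_pos': array([-0.208 ,  0.9387,  0.3327]), 'tcp_rot': array([ 0.2023,  0.9792,  0.0137, -0.0059])} [[-0.918  0.396 -0.006]
 [ 0.396  0.918  0.029]
 [ 0.017  0.025 -1.   ]]
```

```bash
python3 -m creep '[0.9,1.3,0,0, 1.8,2.6,0,0, 2.7,3.9,0,0, 3.6,5.2,0,0]'; python3 -c "
from h import *
s=ctrl.get_state();print({k:np.round(s[k],4) for k in ('qpos','eef_pos','tcp_rot')}, R.from_quat(s['tcp_rot']).as_matrix().round(3))"
```

```text
time: 3.18
eef_pos: [-0.2103, 0.9543, 0.3043]
tcp_rot: [0.202, 0.979, 0.025, -0.011]
contact_force: [-0.5, -0.2, -0.1]
opening: 1.0
{'qpos': array([1.6828, 1.1164, 0.21  , 0.0055, 1.7616, 0.52  ]), 'eef_pos': array([-0.2103,  0.9543,  0.3043]), 'tcp_rot': array([ 0.2019,  0.979 ,  0.0246, -0.0109])} [[-0.918  0.396 -0.011]
 [ 0.395  0.917  0.053]
 [ 0.031  0.044 -0.999]]
```

```bash
python3 -m creep '[-0.6,-0.8,0,0, -1.2,-1.6,0,0, -1.2,-1.6,0,0]'; python3 -c "
from h import *
s=ctrl.get_state();print({k:np.round(s[k],4) for k in ('qpos','eef_pos','tcp_rot')}, R.from_quat(s['tcp_rot']).as_matrix().round(3))"
```

```text
time: 3.43
eef_pos: [-0.1981, 0.9021, 0.2932]
tcp_rot: [0.202, 0.979, 0.018, -0.009]
contact_force: [-0.2, 0.1, 0.7]
opening: 1.002
{'qpos': array([1.6759, 0.8589, 0.654 , 0.0056, 1.5897, 0.5121]), 'eef_pos': array([-0.1981,  0.9021,  0.2932]), 'tcp_rot': array([ 0.2019,  0.9792,  0.0177, -0.0086])} [[-0.918  0.396 -0.01 ]
 [ 0.395  0.918  0.038]
 [ 0.024  0.031 -0.999]]
```

```bash
cat > st.py <<'E'
from h import *
s=ctrl.get_state();M=R.from_quat(s['tcp_rot']).as_matrix()
print(round(float(s['time']),2),'q',s['qpos'].round(3),'p',s['eef_pos'].round(4),'zt',M[:,2].round(3),'xt',M[:,0].round(3),'tilt',round(np.degrees(np.arccos(-M[2,2])),2),'F',s['contact_force'].round(1),'op',round(float(s['opening']),3))
E
python3 -m creep '[23,32,0,0, 23,32,0,0, 23,32,0,0, 23,32,0,0]' >/dev/null; python3 st.py
```

```text
3.77 q [1.682 1.142 0.214 0.008 1.717 0.52 ] p [-0.2114  0.9662  0.2773] zt [-0.016  0.067 -0.998] xt [-0.918  0.394  0.041] tilt 3.92 F [ 0.4  0.7 -1.6] op 1.001
```

```bash
for i in 1; do python3 -m creep '[23,32,0,0]' >/dev/null; python3 st.py; python3 -m creep '[23,32,0,0]' >/dev/null; python3 st.py;python3 -m creep '[23,32,0,0]' >/dev/null; python3 st.py; done
```

```text
3.85 q [1.682 1.148 0.213 0.01  1.686 0.52 ] p [-0.2132  0.974   0.2737] zt [-0.021  0.093 -0.995] xt [-0.918  0.393  0.056] tilt 5.48 F [-0.3 -0.4  1.3] op 1.0
3.93 q [1.683 1.152 0.211 0.013 1.657 0.52 ] p [-0.215   0.9817  0.2714] zt [-0.026  0.12  -0.992] xt [-0.917  0.391  0.072] tilt 7.06 F [-0.2  0.   0.6] op 0.999
4.02 q [1.683 1.156 0.21  0.015 1.628 0.521] p [-0.2165  0.9887  0.2683] zt [-0.031  0.144 -0.989] xt [-0.917  0.389  0.086] tilt 8.46 F [-0.2  0.5 -0.2] op 0.999
```

```bash
cat > fk.py <<'E'
import numpy as np
from scipy.spatial.transform import Rotation as R
from scipy.optimize import least_squares
LO=np.array([-2.77,-.9,.21,-1.53,.24,-2.84]);HI=np.array([2.77,2.22,2.48,4.67,2.81,2.84])
def Ry(a): return R.from_euler('y',a).as_matrix()
def Rz(a): return R.from_euler('z',a).as_matrix()
def fk(q,P):
    h,a1,L2,eo,L3,lat,d6=P
    R1=Rz(q[0]); p=R1@np.array([a1,lat,h])
    R2=R1@Ry(q[1]); p=p+R2@np.array([0,0,L2])
    R3=R2@Ry(q[2]); p=p+R3@np.array([eo,0,L3])
    R4=R3@Rz(q[3]); R5=R4@Ry(q[4]); p=p+R5@np.array([0,0,d6])
    R6=R5@Rz(q[5])@Rz(np.pi/2)
    return p,R6
E
python3 - <<'E'
from fk import *
D=[([1.01397746,.287218877,1.57821123,0,1.27861610,-.15],[.2667,.61934,.2299]),([1.6821,.8105,.6239,.001,1.7091,.514],[-.1995,.8738,.3538]),([1.6831,1.0864,.21,.0027,1.8155,.5205],[-.208,.9387,.3327]),([1.6828,1.1164,.21,.0055,1.7616,.52],[-.2103,.9543,.3043]),([1.6759,.8589,.654,.0056,1.5897,.5121],[-.1981,.9021,.2932]),([1.683,1.156,.21,.015,1.628,.521],[-.2165,.9887,.2683])]
f=lambda P:np.concatenate([(fk(q,P)[0]-p) for q,p in D])
r=least_squares(f,[.4,0,.45,0,.5,.1,.25]); print(r.x.round(4)); print((r.fun.reshape(-1,3)*1000).round(1))
np.save("P.npy",r.x)
print(fk(D[-1][0],r.x)[1].round(3)); print(fk(D[1][0],r.x)[1].round(3))
E
```

```text
[ 0.2368 -0.0014  0.444   0.0196  0.5733  0.1009  0.2475]
[[-0.  -0.  -0. ]
 [ 0.1  0.   0. ]
 [-0.1 -0.  -0. ]
 [ 0.1  0.  -0. ]
 [ 0.1  0.  -0. ]
 [-0.2 -0.1  0.1]]
[[-0.917  0.398 -0.031]
 [ 0.389  0.91   0.144]
 [ 0.086  0.12  -0.989]]
[[-0.92   0.392 -0.001]
 [ 0.392  0.92  -0.002]
 [-0.    -0.002 -1.   ]]
```

```bash
cat > ik.py <<'E'
from fk import *
P=np.load("P.npy")
xb=np.array([-.2198,.9755,0]);yb=np.array([-.9755,-.2198,0]);zb=np.array([0,0,1.])
O=np.array([.6095,.267,0])
def b2w(x,y,z): return O+xb*x+yb*y+zb*z
def w2b(p): d=np.array(p)-O; return np.array([d@xb,d@yb,d[2]])
def ori(th,cam):
    z=np.sin(th)*xb-np.cos(th)*zb; n=np.cos(th)*xb+np.sin(th)*zb
    x=n*cam; return np.stack([x,np.cross(z,x),z],1)
def ik(p,Rm,q0s):
    best=None
    for q0 in q0s:
        f=lambda q:np.concatenate([fk(q,P)[0]-p,.3*R.from_matrix(fk(q,P)[1].T@Rm).as_rotvec()])
        r=least_squares(f,np.clip(q0,LO+.01,HI-.01),bounds=(LO,HI))
        if best is None or r.cost<best.cost-1e-12: best=r
    return best.x,np.sqrt(2*best.cost)
E
python3 - <<'E'
from ik import *
rng=np.random.default_rng(0)
seeds=[np.array([a,.6,1.2,b,1.3,c]) for a in(-.3,.3) for b in (-1,0,1,2) for c in (-2,0,2)]
red=np.array([.6264,-.2306,0])
for th in (30,35,40):
  for cam in (1,-1):
    Rm=ori(np.radians(th),cam); z=Rm[:,2]
    for nm,g in (("jar",red+[0,0,.05]),("jarup",red+[0,0,.2]),("front",b2w(-.22,-.045,.2)),("over",b2w(-.05,-.045,.2)),("place",b2w(-.04,-.045,.09))):
        q,c=ik(g+.019*z,Rm,seeds); print(th,cam,nm,q.round(2),round(c,4))
E
```

```text
30 1 jar [-0.62  0.65  1.52  0.35  1.38 -0.98] 0.0
30 1 jarup [-0.62  0.48  1.47  0.34  1.59 -0.91] 0.0
30 1 front [-0.21  0.47  1.49  0.48  1.43 -0.56] 0.0
30 1 over [ 0.02  0.41  1.57  0.53  1.31 -0.38] 0.0
30 1 place [ 0.04  0.53  1.62  0.57  1.16 -0.46] 0.0
30 -1 jar [-0.62  0.65  1.52  0.35  1.38  2.16] 0.0
30 -1 jarup [-0.62  0.48  1.47  0.34  1.59  2.24] 0.0
30 -1 front [-0.21  0.47  1.49  0.48  1.43  2.59] 0.0
30 -1 over [0.02 0.41 1.57 0.53 1.31 2.76] 0.0
30 -1 place [0.04 0.53 1.62 0.57 1.16 2.68] 0.0
35 1 jar [-0.64  0.69  1.49  0.39  1.46 -1.  ] 0.0
35 1 jarup [-0.64  0.51  1.45  0.39  1.66 -0.92] 0.0
35 1 front [-0.23  0.49  1.49  0.55  1.48 -0.59] 0.0
35 1 over [-0.    0.42  1.58  0.61  1.34 -0.43] 0.0
35 1 place [ 0.01  0.55  1.62  0.65  1.2  -0.52] 0.0
35 -1 jar [-0.64  0.69  1.49  0.39  1.46  2.14] 0.0
35 -1 jarup [-0.64  0.51  1.45  0.39  1.66  2.22] 0.0
35 -1 front [-0.23  0.49  1.49  0.55  1.48  2.55] 0.0
35 -1 over [-0.    0.42  1.58  0.61  1.34  2.72] 0.0
35 -1 place [0.01 0.55 1.62 0.65 1.2  2.62] 0.0
40 1 jar [-0.65  0.72  1.46  0.43  1.53 -1.01] 0.0
40 1 jarup [-0.65  0.55  1.42  0.43  1.73 -0.93] 0.0
40 1 front [-0.25  0.51  1.48  0.61  1.53 -0.61] 0.0
40 1 over [-0.02  0.43  1.58  0.69  1.38 -0.47] 0.0
40 1 place [-0.01  0.57  1.62  0.72  1.24 -0.57] 0.0
40 -1 jar [-0.65  0.72  1.46  0.43  1.53  2.13] 0.0
40 -1 jarup [-0.65  0.55  1.42  0.43  1.73  2.21] 0.0
40 -1 front [-0.25  0.51  1.48  0.61  1.53  2.53] 0.0
40 -1 over [-0.02  0.43  1.58  0.69  1.38  2.67] 0.0
40 -1 place [-0.01  0.57  1.62  0.72  1.24  2.57] 0.0
```

```bash
python3 -m creep '[23,32,0,0]' >/dev/null; python3 -m creep '[23,32,0,0]' >/dev/null; python3 -m creep '[23,32,0,0]' >/dev/null; python3 -m creep '[23,32,0,0]' >/dev/null; python3 -m creep '[23,32,0,0]' >/dev/null; python3 -m creep '[23,32,0,0]' >/dev/null;python3 st.py; python3 -m creep '[23,32,0,0]' >/dev/null; python3 -m creep '[23,32,0,0]' >/dev/null; python3 st.py
```

```text
4.52 q [1.683 1.17  0.21  0.029 1.477 0.521] p [-0.2247  1.0252  0.2625] zt [-0.06   0.276 -0.959] xt [-0.913  0.372  0.165] tilt 16.41 F [0.5 0.6 0.1] op 0.998
4.68 q [1.683 1.168 0.211 0.034 1.433 0.52 ] p [-0.227   1.0353  0.2676] zt [-0.07   0.319 -0.945] xt [-0.912  0.365  0.19 ] tilt 19.03 F [-0.4  0.9 -0.2] op 1.0
```

```bash
python3 -m creep '[23,32,0,0]' >/dev/null; python3 -m creep '[23,32,0,0]' >/dev/null; python3 -m creep '[23,32,0,0]' >/dev/null; python3 -m creep '[23,32,0,0]' >/dev/null; python3 -m creep '[23,32,0,0]' >/dev/null; python3 -m creep '[23,32,0,0]' >/dev/null;python3 st.py; python3 -m creep '[23,32,0,0]' >/dev/null; python3 -m creep '[23,32,0,0]' >/dev/null;  python3 -m creep '[23,32,0,0]' >/dev/null; python3 -m creep '[23,32,0,0]' >/dev/null; python3 -m creep '[23,32,0,0]' >/dev/null; python3 st.py
```

```text
5.18 q [1.683 1.143 0.211 0.049 1.32  0.518] p [-0.2324  1.0596  0.3046] zt [-0.097  0.442 -0.892] xt [-0.905  0.334  0.264] tilt 26.91 F [ 0.1 -0.2 -0.4] op 0.997
5.6 q [1.682 1.106 0.211 0.061 1.246 0.515] p [-0.2353  1.0721  0.354 ] zt [-0.118  0.536 -0.836] xt [-0.898  0.302  0.32 ] tilt 33.29 F [-0.1  0.1  0.3] op 1.002
```

```bash
python3 -m creep '[23,32,0,0]' >/dev/null; python3 st.py
cat > plan.py <<'E'
from ik import *
from h import ctrl
def cur():
    s=ctrl.get_state(); return s['qpos'],s['eef_pos'],R.from_quat(s['tcp_rot']).as_matrix()
def sim(p,M,q,rows):
    # rows list of (x,y,z,t) ; check ik continuity
    qs=[q]; 
    for r in rows:
        t=p+M@(np.array(r[:3])*.025); Rm=M@Rz(np.radians(5*r[3]))
        q2,c=ik(t,Rm,[qs[-1]]); qs.append(q2)
        if c>2e-3: print("bad",r,c,q2.round(2))
    return np.array(qs)
E
python3 - <<'E'
from plan import *
q,p,M=cur(); print(np.degrees(np.arctan2(M[1,2],M[0,2])))
n=None
# wanted final orientation: keep tilt, tool x down-back
th=np.arccos(-M[2,2]); z=M[:,2]; h=z*[1,1,0]; h/=np.linalg.norm(h)
xd=-(np.cos(th)*h+np.sin(th)*np.array([0,0,1]))
a=np.degrees(np.arctan2(xd@M[:,1],xd@M[:,0]))%360; print("turn units",a/5)
W=np.array([.36,.45,.48]); s1=M.T@(W-p)/.025; print("W",s1.round(2))
rows=[tuple(np.r_[s1*k/21,22*k/21]) for k in range(1,22)]
Q=sim(p,M,q,rows); print(Q[::4].round(2), (np.abs(np.diff(Q,axis=0)).max(0)*12).round(2))
M2=M@Rz(np.radians(110)); G=np.array([.6264,-.2306,.05+.12])+.019*z
s2=M2.T@(G-W)/.025; print("G",s2.round(2),G)
rows=[tuple(np.r_[s2*k/19,(a/5-22)*k/19]) for k in range(1,20)]
Q=sim(W,M2,Q[-1],rows); print(Q[::4].round(2), (np.abs(np.diff(Q,axis=0)).max(0)*12).round(2))
E
```

```text
5.68 q [1.681 1.097 0.211 0.063 1.234 0.515] p [-0.2357  1.0737  0.3655] zt [-0.122  0.554 -0.824] xt [-0.896  0.295  0.331] tilt 34.54 F [ 0.1 -0.5 -0.3] op 1.001
102.37785903748244
turn units 46.863221211581426
W [-27.21  -7.15 -20.48]
[[ 1.68  1.1   0.21  0.06  1.23  0.51]
 [ 1.56  0.58  0.98  0.15  0.99  0.72]
 [ 1.4   0.28  1.35  0.27  0.97  0.87]
 [ 1.17  0.04  1.58  0.39  1.05  0.99]
 [ 0.88 -0.13  1.7   0.5   1.21  1.09]
 [ 0.55 -0.19  1.72  0.57  1.42  1.19]] [1.   2.28 3.66 0.37 1.36 0.65]
G [-13.6   28.03  -5.4 ] [ 0.62409069 -0.22007726  0.15434947]
[[ 0.47 -0.19  1.7   0.58  1.47  1.21]
 [ 0.16 -0.23  1.86  0.6   1.56  1.35]
 [-0.14 -0.15  1.91  0.56  1.61  1.48]
 [-0.37  0.05  1.84  0.49  1.61  1.68]
 [-0.54  0.32  1.67  0.42  1.6   1.96]] [0.96 0.91 0.89 0.22 0.27 1.08]
```

```bash
python3 -m creep '[-0.3,-0.1,-0.2,0.3, -0.8,-0.2,-0.6,1, -1.6,-0.4,-1.2,2, -2.6,-0.7,-2,3.1, -3.8,-1,-2.9,4.2, -5,-1.3,-3.8,5.3, -6.2,-1.6,-4.7,6.4, -7.5,-2,-5.6,7.5, -8.8,-2.3,-6.6,8.6, -10,-2.6,-7.5,9.7, -11.3,-3,-8.5,10.8, -12.5,-3.3,-9.4,11.9, -13.8,-3.6,-10.4,13, -15,-4,-11.3,14.1, -16.2,-4.3,-12.2,15.2, -17.4,-4.6,-13.1,16.3, -18.6,-4.9,-14,17.4, -19.8,-5.2,-14.9,18.5, -20.9,-5.5,-15.7,19.6, -21.6,-5.7,-16.2,20.4]' 55 40; python3 st.py
python3 - <<'E'
from plan import *
q,p,M=cur(); z=M[:,2]
th=np.arccos(-M[2,2]); h=z*[1,1,0]; h/=np.linalg.norm(h)
xd=-(np.cos(th)*h+np.sin(th)*np.array([0,0,1]))
a=(np.degrees(np.arctan2(xd@M[:,1],xd@M[:,0]))%360)/5; print("turn units",a)
W=np.array([.40,.36,.48]);print("W",M.T@(W-p)/.025)
G=np.array([.6264,-.2306,.40])+.019*z
s=M.T@(G-p)/.025;print("G",s.round(2),np.linalg.norm(s))
Q=sim(p,M,q,[np.r_[s*k/25,a*k/25] for k in range(1,26)]);print(Q[::5].round(2), (np.abs(np.diff(Q,axis=0)).max(0)*12).round(2))
E
```

```text
time: 7.35
eef_pos: [0.2389, 0.577, 0.4571]
tcp_rot: [0.849, 0.436, 0.078, -0.286]
contact_force: [0.4, -0.5, -0.2]
opening: 0.785
7.35 q [ 0.825 -0.155  1.717  0.51   1.245  1.363] p [0.2389 0.577  0.4571] zt [-0.117  0.555 -0.824] xt [0.607 0.696 0.383] tilt 34.52 F [ 0.4 -0.5 -0.2] op 0.785
turn units 26.491233716684366
W [-1.78160269  8.63633582 -6.32043128]
G [-13.96  27.85 -17.08] 35.53131924547141
[[ 0.82 -0.16  1.72  0.51  1.24  1.36]
 [ 0.45 -0.32  1.88  0.59  1.44  1.5 ]
 [ 0.05 -0.33  1.91  0.6   1.65  1.62]
 [-0.28 -0.18  1.81  0.54  1.78  1.77]
 [-0.5   0.08  1.6   0.47  1.86  2.02]
 [-0.64  0.39  1.25  0.42  1.94  2.36]] [1.   0.81 0.96 0.23 0.54 0.91]
```

```bash
python3 -m creep '[-0.3,0.6,-0.4,0.6, -0.8,1.6,-1,1.6, -1.4,2.8,-1.7,2.8, -2.1,4.1,-2.5,4, -2.7,5.4,-3.3,5.2, -3.4,6.7,-4.1,6.4, -4,8,-4.9,7.6, -4.7,9.3,-5.7,8.8, -5.3,10.6,-6.5,10, -6,11.9,-7.3,11.2, -6.6,13.2,-8.1,12.4, -7.3,14.5,-8.9,13.7, -7.9,15.8,-9.7,14.9, -8.6,17.1,-10.5,16.1, -9.2,18.4,-11.3,17.3, -9.9,19.7,-12.1,18.5, -10.5,21,-12.9,19.7, -11.2,22.3,-13.7,20.9, -11.8,23.6,-14.5,22.1, -12.3,24.6,-15.1,23.3]'; python3 st.py
python3 - <<'E'
from plan import *
import h,cv2
q,p,M=cur(); z=M[:,2]
th=np.arccos(-M[2,2]); hh=z*[1,1,0]; hh/=np.linalg.norm(hh)
xd=-(np.cos(th)*hh+np.sin(th)*np.array([0,0,1]))
a=((np.degrees(np.arctan2(xd@M[:,1],xd@M[:,0]))+180)%360-180)/5; print("turn units",a)
for zz in (.25,.05):
    G=np.array([.6264,-.2306,zz])+.019*z
    s=M.T@(G-p)/.025;print("G",s.round(2),np.linalg.norm(s))
i=h.imaging.camera_info("wrist"); im=h.imaging.read_camera("wrist").copy()
uv=h.proj("wrist",(.6264,-.2306,.06),i); print(uv)
cv2.imwrite("pics/w1.png",im[:,:,::-1])
E
```

```text
time: 9.02
eef_pos: [0.5829, -0.1256, 0.3925]
tcp_rot: [0.818, -0.494, -0.202, -0.215]
contact_force: [1.1, 0.6, -0.2]
opening: 0.786
9.02 q [-0.558  0.207  1.46   0.44   1.887  2.149] p [ 0.5829 -0.1256  0.3925] zt [-0.118  0.551 -0.826] xt [ 0.431 -0.721 -0.543] tilt 34.3 F [ 1.1  0.6 -0.2] op 0.786
turn units 3.1346060017115747
G [6.87 1.08 2.95] 7.552584972931737
G [11.21  2.29  9.56] 14.908465101074095
[366.9147109  -56.75556565]
```

View pics/w1.png

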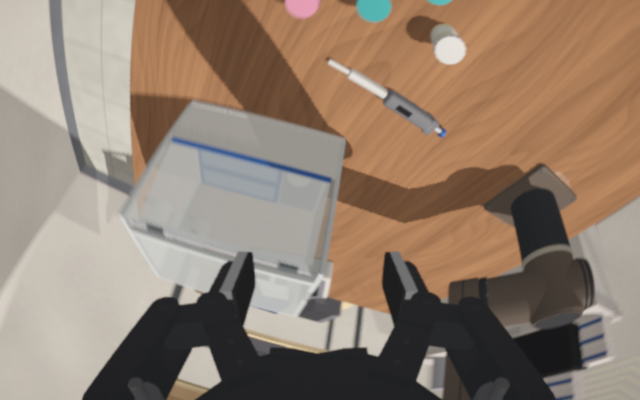

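```bash
python3 -m creep '[0.8,0.1,0.5,0.5, 2,0.3,1,1.2, 3.3,0.6,1.8,2, 4.6,0.8,2.6,2.8, 5.9,1,3.5,3.1, 7.1,1.3,4.5,3.1, 8.2,1.5,5.4,3.1, 8.8,1.6,5.9,3.1, 8.8,1.6,5.9,3.1]'; python3 st.py
python3 - <<'E'
from plan import *
import h,cv2
i=h.imaging.camera_info("wrist"); im=h.imaging.read_camera("wrist").copy()
q,p,M=cur(); z=M[:,2]
for zz in (.10,.05):
    G=np.array([.6264,-.2306,zz])+.019*z
    s=M.T@(G-p)/.025;print("G",s.round(2),np.linalg.norm(s))
print(h.proj("wrist",(.6264,-.2306,.06),i))
m=cv2.cvtColor(im,cv2.COLOR_RGB2HSV); m=((m[...,0]<6)|(m[...,0]>174))&(m[...,1]>190)&(m[...,2]>120)
k,l,st,c=cv2.connectedComponentsWithStats(m.astype(np.uint8))
for j in range(1,k):
    if st[j,4]>60: print(st[j],c[j], h.onz("wrist",c[j],.06,i))
cv2.imwrite("pics/w2.png",im[:,:,::-1])
E
```

```text
time: 9.82
eef_pos: [0.6222, -0.2153, 0.1391]
tcp_rot: [0.745, -0.597, -0.234, -0.186]
contact_force: [-0.7, 0.8, -0.7]
opening: 0.786
9.82 q [-0.632  0.554  1.478  0.383  1.591  2.203] p [ 0.6222 -0.2153  0.1391] zt [-0.127  0.556 -0.822] xt [ 0.177 -0.802 -0.57 ] tilt 34.73 F [-0.7  0.8 -0.7] op 0.786
G [1.48 0.01 1.81] 2.334469104683664
G [2.61 0.01 3.45] 4.330885548343458
[317.63634414 135.35631616]
```

View pics/w2.png

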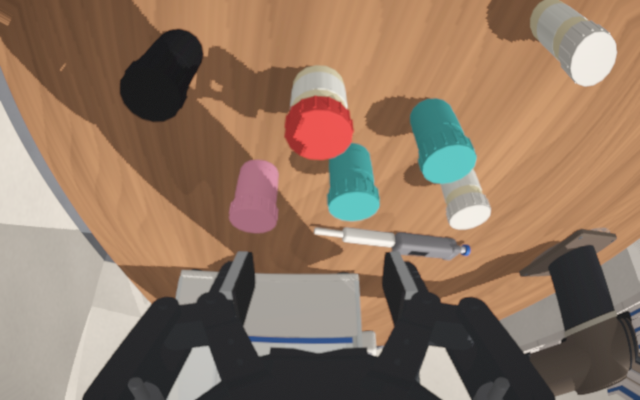

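```bash
python3 -m creep '[0.3,0,0.4,0, 0.8,0,1,0, 1.4,0,1.9,0, 2,0,2.7,0, 2.4,0,3.2,0, 2.6,0,3.5,0, 2.7,0,3.6,0, 2.7,0,3.6,0]'; python3 st.py
python3 - <<'E'
import h,cv2
im=h.imaging.read_camera("wrist");cv2.imwrite("pics/w3.png",im[:,:,::-1])
E
```

```text
time: 10.53
eef_pos: [0.6259, -0.2205, 0.0324]
tcp_rot: [0.746, -0.597, -0.23, -0.186]
contact_force: [-0.3, -1.0, -0.6]
opening: 0.788
10.53 q [-0.635  0.691  1.487  0.385  1.449  2.142] p [ 0.6259 -0.2205  0.0324] zt [-0.121  0.552 -0.825] xt [ 0.182 -0.805 -0.565] tilt 34.42 F [-0.3 -1.  -0.6] op 0.788
```

View pics/w3.png

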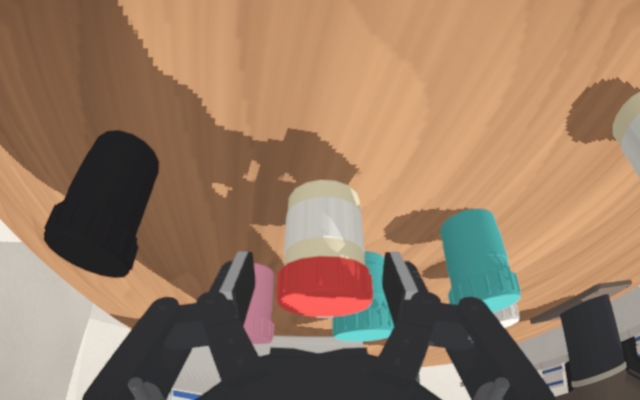

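```bash
python3 -m creep '[0,0,0,0, 0,0,0,0, 0,0,0,0, 0,0,0,0, 0,0,0,0]' 255 35; python3 st.py;  python3 -m creep '[0,0,0,0, 0,0,0,0]'; python3 st.py
python3 - <<'E'
import h,cv2
im=h.imaging.read_camera("wrist");cv2.imwrite("pics/w4.png",im[:,:,::-1])
E
```

```text
time: 11.0
eef_pos: [0.6266, -0.2211, 0.0345]
tcp_rot: [0.746, -0.597, -0.229, -0.187]
contact_force: [-0.7, -1.0, 6.4]
opening: 0.5
11.0 q [-0.635  0.689  1.486  0.385  1.45   2.142] p [ 0.6266 -0.2211  0.0345] zt [-0.119  0.552 -0.826] xt [ 0.183 -0.805 -0.564] tilt 34.35 F [-0.7 -1.   6.4] op 0.5
time: 11.17
eef_pos: [0.6266, -0.2211, 0.0344]
tcp_rot: [0.746, -0.597, -0.229, -0.187]
contact_force: [-0.7, -1.6, 5.9]
opening: 0.503
11.17 q [-0.635  0.689  1.486  0.385  1.45   2.142] p [ 0.6266 -0.2211  0.0344] zt [-0.119  0.552 -0.825] xt [ 0.183 -0.805 -0.564] tilt 34.36 F [-0.7 -1.6  5.9] op 0.503
```

View pics/w4.png

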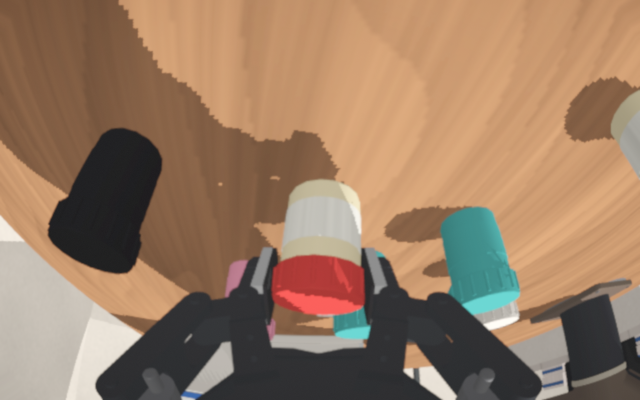

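```bash
python3 -m creep '[-0.1,0,-0.1,0, -0.3,0,-0.5,0, -0.8,0,-1.2,0, -1.5,0,-2.2,0, -2.2,0,-3.3,0, -2.8,0,-4.1,0, -3.1,0,-4.5,0, -3.2,0,-4.6,0, -3.2,0,-4.6,0]'; python3 st.py
cat > tgt.py <<'E'
from plan import *
import sys
# jar target in box frame (x y zbottom, mm) -> rows from the present pose
q,p,M=cur(); off=np.array([-.0002,-.0095,-.0344])
print("jar now box",(w2b(p+off)*1000).round(1))
for a in sys.argv[1:]:
    t=b2w(*[float(v)/1000 for v in a.split(",")])-off
    s=M.T@(t-p)/.025; q2,c=ik(t,M,[q]); print(a,s.round(2),"rows>",round(np.linalg.norm(s)/1.667,1),q2.round(2),round(c,4))
E
python3 tgt.py -- -200,-50,140 -135,-50,130 -100,-50,125 -35,-50,50 -35,-50,30
```

```text
time: 11.97
eef_pos: [0.6252, -0.2197, 0.1731]
tcp_rot: [0.746, -0.597, -0.229, -0.186]
contact_force: [-0.4, 1.4, -1.6]
opening: 0.501
11.97 q [-0.635  0.524  1.453  0.382  1.634  2.217] p [ 0.6252 -0.2197  0.1731] zt [-0.12   0.551 -0.826] xt [ 0.183 -0.805 -0.564] tilt 34.33 F [-0.4  1.4 -1.6] op 0.501
jar now box [-487.4   93.9  138.7]Traceback (most recent call last):
  File "tgt.py", line 7, in <module>
    t=b2w(*[float(v)/1000 for v in a.split(",")])-off
            ~~~~~^^^
ValueError: could not convert string to float: '--'
```

```bash
python3 tgt.py -200,-50,140 -135,-50,130 -100,-50,125 -35,-50,50 -35,-50,30
python3 - <<'E'
import h,cv2
im=h.imaging.read_camera("wrist");cv2.imwrite("pics/w5.png",im[:,:,::-1])
E
```

```text
jar now box [-487.4   93.9  138.7]
-200,-50,140 [-9.52 -5.75  6.46] rows> 7.7 [-0.2   0.5   1.49  0.55  1.45  2.57] 0.0
-135,-50,130 [-11.44  -5.74   8.26] rows> 9.1 [-0.11  0.47  1.54  0.57  1.38  2.62] 0.0
-100,-50,125 [-12.48  -5.74   9.21] rows> 9.9 [-0.07  0.47  1.56  0.59  1.35  2.65] 0.0
-35,-50,50 [-12.94  -5.73  13.16] rows> 11.6 [0.02 0.54 1.6  0.63 1.2  2.65] 0.0
-35,-50,30 [-12.48  -5.72  13.82] rows> 11.7 [0.02 0.57 1.61 0.64 1.18 2.63] 0.0
```

View pics/w5.png

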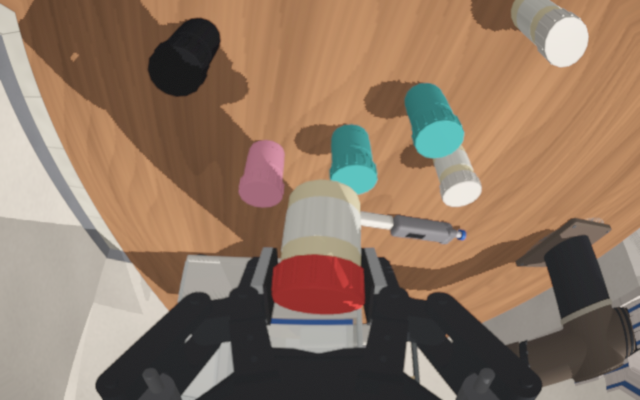

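```bash
python3 -m creep '[-0.3,-0.2,0.2,0, -1,-0.6,0.7,0, -2,-1.2,1.4,0, -3.2,-1.9,2.2,0, -4.4,-2.7,3,0, -5.6,-3.4,3.8,0, -6.8,-4.1,4.6,0, -7.9,-4.8,5.4,0, -8.8,-5.3,6,0, -9.3,-5.6,6.3,0, -9.5,-5.7,6.5,0, -9.5,-5.7,6.5,0]'; python3 st.py;python3 tgt.py -200,-50,140 -135,-50,130 -100,-50,125 -35,-50,50 -35,-50,30
python3 - <<'E'
import h,cv2,numpy as np
s=h.imaging.read_camera("scene"); t=h.imaging.read_camera("top");w=h.imaging.read_camera("wrist")
a=cv2.resize(s[50:210,290:490],None,fx=2,fy=2); b=cv2.resize(t[90:270,120:320],(400,360))
b=b[:320]
cv2.imwrite("pics/c6.png",np.hstack([a,b])[:,:,::-1]); cv2.imwrite("pics/w6.png",w[:,:,::-1])
E
```

```text
time: 13.02
eef_pos: [0.7004, 0.0938, 0.1715]
tcp_rot: [0.746, -0.596, -0.231, -0.185]
contact_force: [-0.4, 0.1, -1.6]
opening: 0.506
13.02 q [-0.198  0.498  1.494  0.548  1.444  2.568] p [0.7004 0.0938 0.1715] zt [-0.124  0.552 -0.825] xt [ 0.182 -0.804 -0.566] tilt 34.45 F [-0.4  0.1 -1.6] op 0.506
jar now box [-198.2  -48.3  137.1]
-200,-50,140 [-0.01 -0.07 -0.14] rows> 0.1 [-0.2   0.5   1.49  0.55  1.45  2.57] 0.0
-135,-50,130 [-1.92 -0.07  1.67] rows> 1.5 [-0.11  0.48  1.54  0.57  1.39  2.62] 0.0
-100,-50,125 [-2.96 -0.07  2.62] rows> 2.4 [-0.07  0.47  1.56  0.59  1.35  2.65] 0.0
-35,-50,50 [-3.41 -0.07  6.57] rows> 4.4 [0.02 0.54 1.6  0.63 1.21 2.65] 0.0
-35,-50,30 [-2.96 -0.07  7.23] rows> 4.7 [0.02 0.57 1.6  0.64 1.18 2.63] 0.0
```

View pics/c6.png

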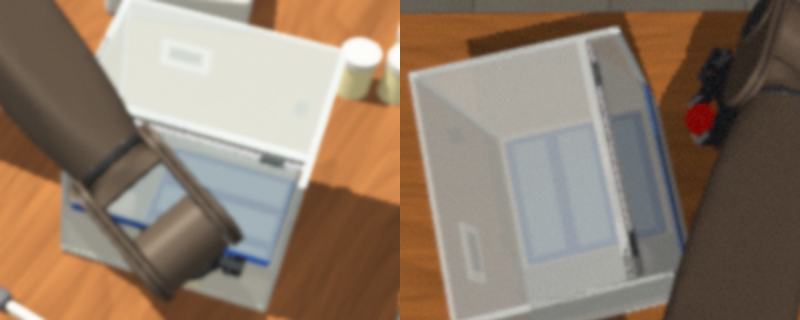

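View pics/w6.png

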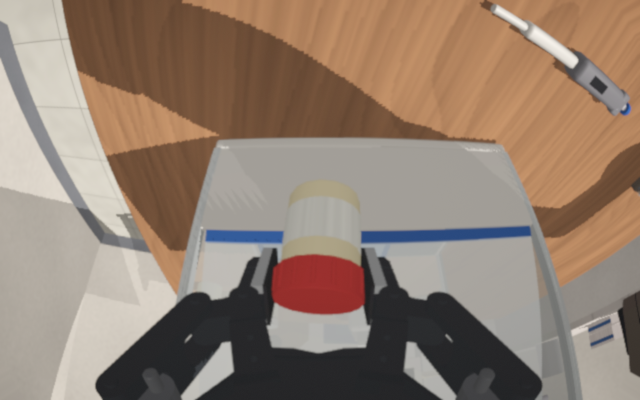

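Run:
```python
from ik import *
import h
for n in ("wrist","top","scene"):
    for nm,b in (("edgeR",(-.1297,-.145,.118)),("edgeL",(-.1297,.145,.118)),("baseFR",(-.13,-.16,0)),("baseFL",(-.13,.16,0)),("roofFR",(-.087,-.16,.292)),("BR",(.13,-.16,.292)),("BL",(.13,.16,.292))):
        print(n,nm,h.proj(n,b2w(*b)).round(1))
```

```text
wrist edgeR [205.8 229.6]
wrist edgeL [527.6 226. ]
wrist baseFR [217.1 133.6]
wrist baseFL [500.  138.8]
wrist roofFR [181.3 439.3]
wrist BR [242.3 422.9]
wrist BL [460.4 412.9]
top edgeR [243.1 132.9]
top edgeL [264.4 228.5]
top baseFR [248.9 141.4]
top baseFL [270.4 237. ]
top roofFR [211.9 106.2]
top BR [124.2 125.5]
top BL [145.7 253.8]
scene edgeR [423.9 183.1]
scene edgeL [325.3 153.4]
scene baseFR [421.7 208. ]
scene baseFL [319.9 176.3]
scene roofFR [446.2 131.7]
scene BR [464.1  75.6]
scene BL [353.2  47.4]
```

```bash
python3 -m creep '[-0.3,0,0.2,0, -0.8,0,0.6,0, -1.3,0,1.1,0, -1.7,0,1.5,0, -2.1,0,1.8,0, -2.5,0,2.15,0, -2.8,0,2.4,0, -3,0,2.55,0, -3,0,2.55,0]'; python3 st.py;python3 tgt.py -35,-50,60 -33,-50,54 -33,-50,30
python3 - <<'E'
import h,cv2,numpy as np
w=h.imaging.read_camera("wrist");cv2.imwrite("pics/w7.png",w[:,:,::-1])
E
```

```text
time: 13.92
eef_pos: [0.6793, 0.1892, 0.1631]
tcp_rot: [0.747, -0.596, -0.23, -0.186]
contact_force: [-0.8, -2.5, -0.0]
opening: 0.503
13.92 q [-0.07   0.463  1.558  0.588  1.354  2.65 ] p [0.6793 0.1892 0.1631] zt [-0.122  0.552 -0.825] xt [ 0.184 -0.804 -0.565] tilt 34.4 F [-0.8 -2.5 -0. ] op 0.503
jar now box [-100.4  -48.7  128.7]
-35,-50,60 [-0.61 -0.05  3.75] rows> 2.3 [0.02 0.53 1.6  0.63 1.22 2.65] 0.0
-33,-50,54 [-0.54 -0.05  3.99] rows> 2.4 [0.03 0.54 1.6  0.63 1.21 2.65] 0.0
-33,-50,30 [ 0.01 -0.04  4.78] rows> 2.9 [0.03 0.57 1.61 0.64 1.18 2.63] 0.0
```

View pics/w7.png

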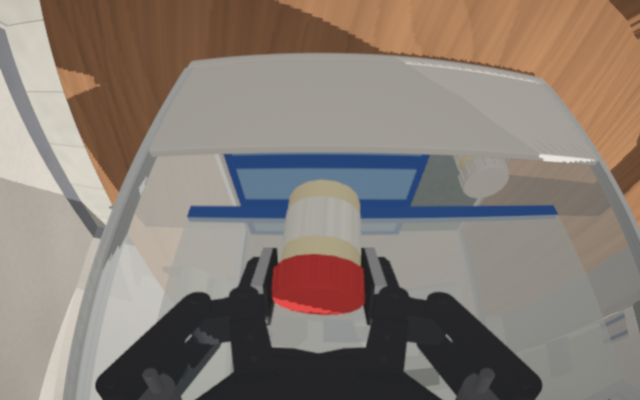

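```bash
python3 -m creep '[-0.15,0,0.3,0, -0.3,0,0.8,0, -0.4,0,1.5,0, -0.45,0,2.2,0, -0.5,0,2.9,0, -0.55,0,3.5,0, -0.55,0,3.8,0, -0.55,0,3.9,0, -0.55,0,3.9,0]'; python3 st.py;python3 tgt.py  -33,-50,54 -33,-50,45 -33,-50,30
python3 - <<'E'
import h,cv2,numpy as np
w=h.imaging.read_camera("wrist");cv2.imwrite("pics/w8.png",w[:,:,::-1])
E
```

```text
time: 14.72
eef_pos: [0.6645, 0.2531, 0.0888]
tcp_rot: [0.746, -0.597, -0.231, -0.185]
contact_force: [-1.2, -1.2, -3.4]
opening: 0.503
14.72 q [0.021 0.537 1.604 0.633 1.212 2.648] p [0.6645 0.2531 0.0888] zt [-0.124  0.551 -0.825] xt [ 0.182 -0.805 -0.565] tilt 34.42 F [-1.2 -1.2 -3.4] op 0.503
jar now box [-34.9 -48.3  54.4]
-33,-50,54 [-0.05 -0.07  0.06] rows> 0.1 [0.03 0.54 1.6  0.63 1.21 2.65] 0.0
-33,-50,45 [ 0.15 -0.07  0.35] rows> 0.2 [0.03 0.55 1.6  0.64 1.2  2.64] 0.0
-33,-50,30 [ 0.49 -0.07  0.85] rows> 0.6 [0.03 0.57 1.6  0.64 1.18 2.63] 0.0
```

View pics/w8.png

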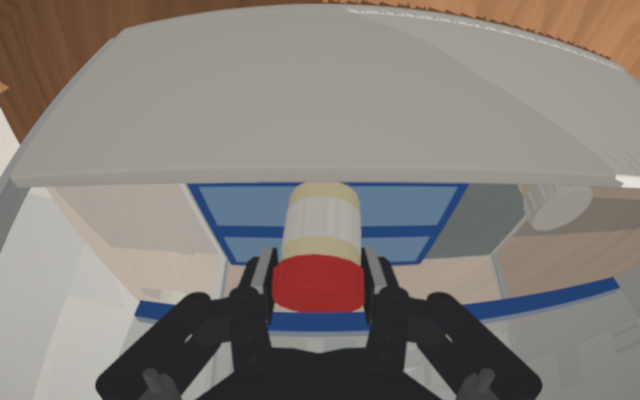

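```bash
python3 -m creep '[0,0,0,0]' | grep -E "eef|contact"
python3 -m creep '[0.04,0,0.06,0, 0.09,0,0.13,0, 0.11,0,0.16,0, 0.11,0,0.16,0]' | grep -E "eef|contact"
python3 -m creep '[0.02,0,0.03,0, 0.04,0,0.06,0, 0.04,0,0.06,0]' | grep -E "eef|contact"
```

```text
eef_pos: [0.6656, 0.2524, 0.0903]
contact_force: [-0.1, -1.6, -4.2]
eef_pos: [0.6663, 0.2524, 0.0861]
contact_force: [0.7, -2.3, -0.3]
eef_pos: [0.6657, 0.2527, 0.0837]
contact_force: [1.0, -1.5, -1.0]
```

```bash
python3 -m creep '[0.02,0,0.03,0, 0.05,0,0.07,0, 0.05,0,0.07,0]' | grep -E "eef|contact"
python3 -m creep '[0,0,0,0]' | grep -E "eef|contact"
python3 -m creep '[0.02,0,0.03,0, 0.04,0,0.06,0, 0.04,0,0.06,0]' | grep -E "eef|contact"
python3 -m creep '[0,0,0,0]' | grep -E "eef|contact"
```

```text
eef_pos: [0.6654, 0.2527, 0.0811]
contact_force: [1.2, -2.4, -2.1]
eef_pos: [0.6654, 0.2527, 0.0812]
contact_force: [0.6, -1.0, -1.9]
eef_pos: [0.6655, 0.2527, 0.0795]
contact_force: [0.8, -1.7, -0.3]
eef_pos: [0.6655, 0.2527, 0.0795]
contact_force: [1.0, -1.1, -0.9]
```

```bash
python3 -m creep '[0.02,0,0.03,0, 0.04,0,0.06,0, 0.04,0,0.06,0, 0.04,0,0.06,0]' | grep -E "eef|contact"
python3 -m creep '[0.02,0,0.03,0, 0.04,0,0.06,0, 0.04,0,0.06,0, 0.04,0,0.06,0]' | grep -E "eef|contact"
```

```text
eef_pos: [0.6655, 0.2527, 0.0778]
contact_force: [0.2, -1.8, -1.0]
eef_pos: [0.6655, 0.2528, 0.0759]
contact_force: [0.9, -1.7, -1.7]
```

```bash
python3 -m creep '[0.02,0,0.03,0, 0.04,0,0.06,0, 0.04,0,0.06,0, 0.04,0,0.06,0]' | grep -E "eef|contact"
python3 -m creep '[0.02,0,0.03,0, 0.04,0,0.06,0, 0.04,0,0.06,0, 0.04,0,0.06,0]' | grep -E "eef|contact"
```

```text
eef_pos: [0.6654, 0.2528, 0.074]
contact_force: [1.1, -2.1, -3.0]
eef_pos: [0.6655, 0.2528, 0.0723]
contact_force: [1.0, -2.0, -1.9]
```

```bash
python3 -m creep '[0.02,0,0.03,0, 0.04,0,0.06,0, 0.04,0,0.06,0]' | grep -E "time|eef|contact"
python3 -m creep '[0,0,0,0]' | grep -E "eef|contact"
```

```text
time: 17.68
eef_pos: [0.6655, 0.2528, 0.0706]
contact_force: [1.2, -1.5, -1.8]
eef_pos: [0.6655, 0.2528, 0.0705]
contact_force: [0.6, -1.8, -2.1]
```

```bash
python3 -m creep '[0.02,0,0.03,0, 0.04,0,0.06,0, 0.04,0,0.06,0]' | grep -E "time|eef|contact"
python3 -m creep '[0,0,0,0]' | grep -E "eef|contact"
```

```text
time: 18.02
eef_pos: [0.6655, 0.2528, 0.0687]
contact_force: [0.3, -0.6, -2.4]
eef_pos: [0.6655, 0.2529, 0.0687]
contact_force: [0.4, -1.1, -2.3]
```

```bash
python3 -m creep '[0.02,0,0.03,0, 0.04,0,0.06,0, 0.04,0,0.06,0]' | grep -E "time|eef|contact"
python3 -m creep '[0,0,0,0]' | grep -E "eef|contact"
```

```text
time: 18.35
eef_pos: [0.6655, 0.2529, 0.0669]
contact_force: [0.8, -2.7, -2.3]
eef_pos: [0.6655, 0.2529, 0.0669]
contact_force: [0.8, -0.7, -1.4]
```

```bash
python3 -m creep '[0.02,0,0.03,0, 0.03,0,0.05,0, 0.03,0,0.05,0]' | grep -E "time|eef|contact"
python3 -m creep '[0,0,0,0]' | grep -E "eef|contact"
```

```text
time: 18.68
eef_pos: [0.6656, 0.2531, 0.0663]
contact_force: [-1.1, -2.2, 1.9]
eef_pos: [0.6656, 0.2531, 0.0664]
contact_force: [-2.1, -2.2, 2.7]
```

```bash
python3 -m creep '[0.02,0,0.03,0, 0.03,0,0.05,0, 0.03,0,0.05,0]' | grep -E "time|eef|contact"
python3 -m creep '[0,0,0,0]' | grep -E "eef|contact"
python3 - <<'E'
import h,cv2,numpy as np
w=h.imaging.read_camera("wrist");cv2.imwrite("pics/w9.png",w[:,:,::-1])
E
```

```text
time: 19.02
eef_pos: [0.6656, 0.2534, 0.0663]
contact_force: [-3.5, -4.3, 6.8]
eef_pos: [0.6656, 0.2533, 0.0663]
contact_force: [-3.6, -4.1, 7.1]
```

View pics/w9.png

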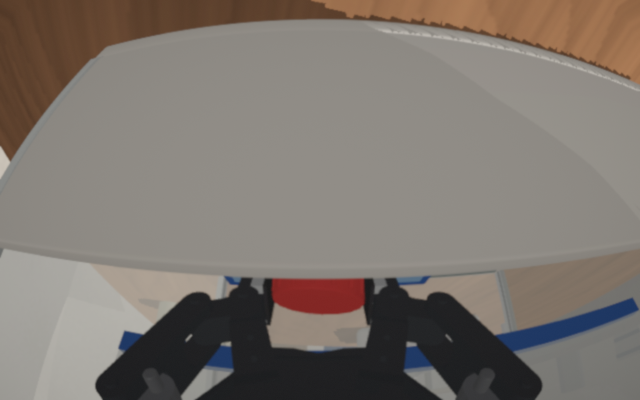

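```bash
python3 -m creep '[-0.02,0,-0.02,0, -0.03,0,-0.05,0, -0.03,0,-0.05,0]' | grep -E "time|eef|contact"
python3 -m creep '[0,0,0,0, 0,0,0,0]' | grep -E "eef|contact"
```

```text
time: 19.4
eef_pos: [0.6656, 0.2531, 0.0663]
contact_force: [-2.3, -2.1, 4.2]
eef_pos: [0.6656, 0.2531, 0.0663]
contact_force: [-3.1, -3.1, 5.0]
```

```bash
python3 -m creep '[-0.02,0,-0.02,0, -0.03,0,-0.04,0, -0.03,0,-0.04,0]' | grep -E "time|eef|contact"
python3 -m creep '[0,0,0,0]' | grep -E "eef|contact"
```

```text
time: 19.82
eef_pos: [0.6656, 0.253, 0.0663]
contact_force: [-1.2, -0.3, 1.1]
eef_pos: [0.6656, 0.253, 0.0664]
contact_force: [-0.3, -2.3, 0.5]
```

Jar rests lightly on the pack (stop at jar underside ≈ 32 mm). Release in stages.

```bash
python3 -m creep '[0,0,0,0, 0,0,0,0, 0,0,0,0]' 105 ; python3 -m creep '[0,0,0,0, 0,0,0,0, 0,0,0,0]' 50; python3 tgt.py -100,-50,125 -198,-48,137
python3 - <<'E'
import h,cv2,numpy as np
w=h.imaging.read_camera("wrist");cv2.imwrite("pics/w10.png",w[:,:,::-1])
t=h.imaging.read_camera("top");cv2.imwrite("pics/t10.png",cv2.resize(t[95:265,110:290],None,fx=4,fy=3.5,interpolation=2)[:,:,::-1])
E
```

```text
time: 20.15
eef_pos: [0.6651, 0.2529, 0.0661]
tcp_rot: [0.746, -0.597, -0.23, -0.186]
contact_force: [0.0, -0.9, -1.4]
opening: 0.589
time: 20.4
eef_pos: [0.6653, 0.253, 0.0666]
tcp_rot: [0.746, -0.597, -0.23, -0.186]
contact_force: [1.1, -1.5, -2.2]
opening: 0.804
jar now box [-35.2 -49.1  32.2]
-100,-50,125 [ 0.04 -0.05 -4.53] rows> 2.7 [-0.07  0.47  1.56  0.59  1.35  2.65] 0.0
-198,-48,137 [ 3.    0.03 -7.14] rows> 4.6 [-0.2   0.49  1.5   0.55  1.44  2.57] 0.0
```

View pics/w10.png

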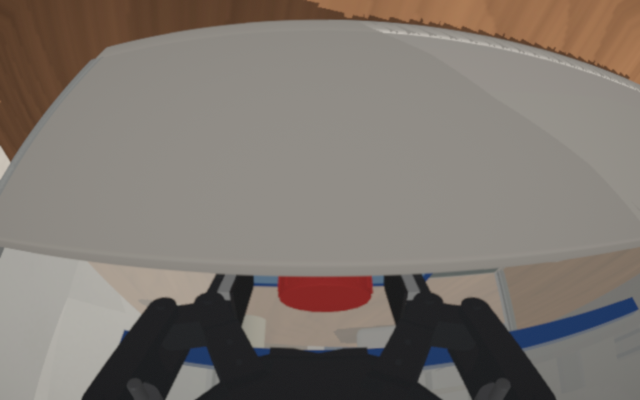

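View pics/t10.png

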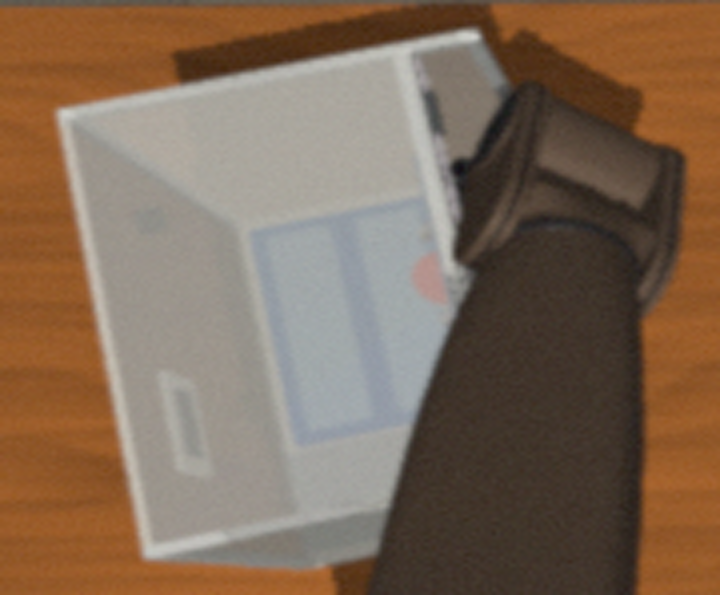

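```bash
python3 -m creep '[0,0,-0.2,0, 0,0,-0.6,0, 0,0,-1.2,0, 0,0,-1.9,0, 0,0,-2.6,0, 0,0,-3.3,0, 0,0,-4,0, 0,0,-4.5,0, 0.4,0,-4.9,0, 0.8,0,-5.2,0, 1.2,0,-5.6,0, 1.6,0,-5.9,0, 2,0,-6.3,0, 2.5,0,-6.7,0, 3,0,-7.1,0, 3.7,0,-7.7,0, 4.4,0,-8.3,0, 4.7,0,-8.6,0, 4.7,0,-8.6,0]'
python3 - <<'E'
import h,cv2,numpy as np
w=h.imaging.read_camera("wrist");cv2.imwrite("pics/w11.png",w[:,:,::-1])
t=h.imaging.read_camera("top");cv2.imwrite("pics/t11.png",cv2.resize(t[95:265,110:290],None,fx=4,fy=3.5,interpolation=2)[:,:,::-1])
E
```

```text
time: 22.08
eef_pos: [0.714, 0.0366, 0.1781]
tcp_rot: [0.745, -0.598, -0.229, -0.187]
contact_force: [-0.2, 0.4, 0.2]
opening: 0.801
```

View pics/w11.png

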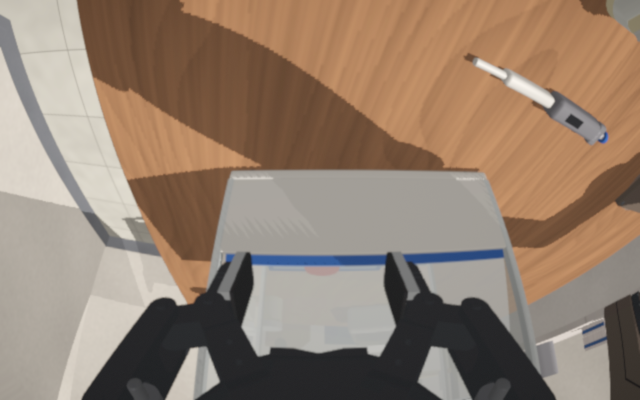

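View pics/t11.png

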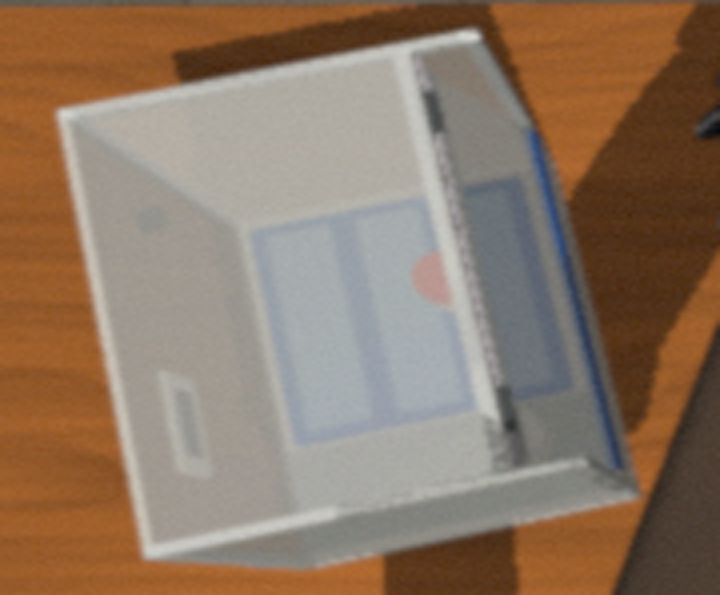

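```bash
python3 -m creep '[0.2,0,-0.4,0, 0.6,0,-1.2,0, 1.2,0,-2.2,0, 1.8,0,-3.2,0, 2.4,0,-4.2,0, 3,0,-5.2,0, 3.4,0,-5.8,0, 3.5,0,-6,0, 3.5,0,-6,0, 3.5,0,-6,0]'
python3 - <<'E'
import h,cv2,numpy as np
w=h.imaging.read_camera("wrist");t=h.imaging.read_camera("top");s=h.imaging.read_camera("scene")
a=cv2.resize(s[50:330,190:490],(640,597),interpolation=2); cv2.imwrite("pics/s12.png",a[:,:,::-1]);cv2.imwrite("pics/t12.png",t[:,:,::-1]);cv2.imwrite("pics/w12.png",w[:,:,::-1])
from ik import b2w
print(h.proj("top",b2w(-.035,-.049,.092)),h.proj("scene",b2w(-.035,-.049,.092)))
E
```

```text
time: 23.02
eef_pos: [0.7468, -0.1122, 0.2518]
tcp_rot: [0.746, -0.596, -0.231, -0.186]
contact_force: [-0.5, 1.1, 0.4]
opening: 0.804
[219.89476513 173.29582233] [398.37475958 154.10383576]
```

View pics/s12.png

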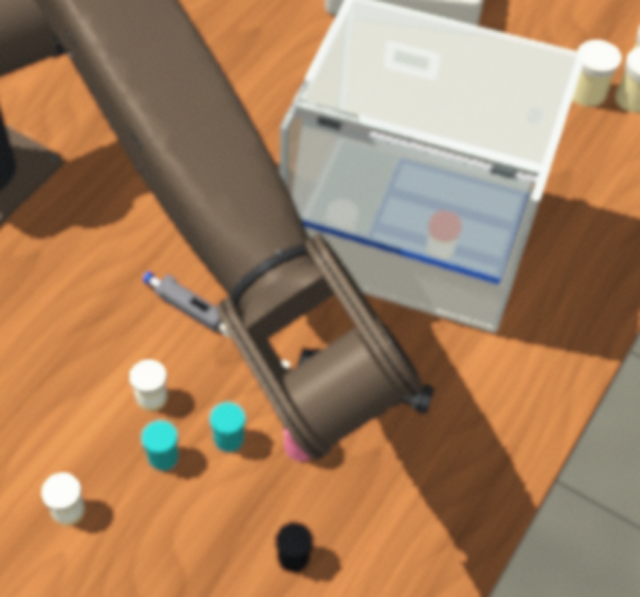

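View pics/t12.png

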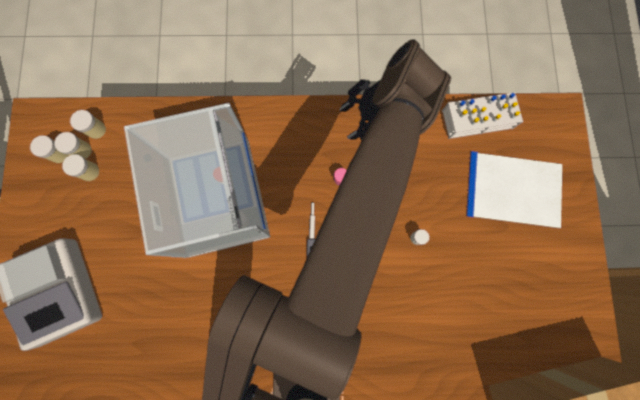

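View pics/w12.png

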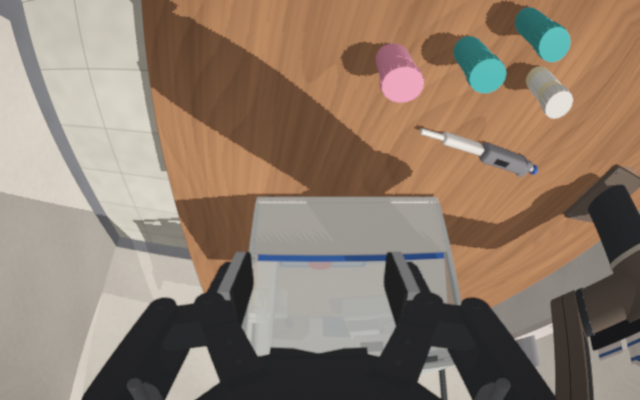

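```bash
python3 -c "
from plant import ctrl
print(ctrl.sign_off())"
```

```text
the job is handed in; nothing more can be done
None
```

The red-capped jar is standing upright on the cold pack inside the box and the flap is shut. I handed the job in at about 23.2 s of the 48 s allowed.

**How it was done**
- **Tilt:** the move command cannot tilt the hand directly. I drove the arm repeatedly against its reach limit until the hand leaned about 34.5°, and kept that tilt for the rest of the job.
- **Grasp:** I gripped the jar by its cap with 35 N. The jaw opening read about 43 mm against the 44 mm cap.
- **Entry:** I pushed the flap in and held it open, took the jar over the sill with about 12 mm to spare, and lowered it diagonally.
- **Landing:** I felt for the pack in steps of 1.5 to 2 mm. Contact came with the jar's underside at about 32 mm, so the pack is about 12 mm thick. The force reading peaked near 7 N. I backed off to almost zero before releasing in two stages and drawing out.

**Last checks**
- **Jar:** in the scene picture the cap sits within about 2 pixels of where I expected it, with the cream body upright below it.
- **Flap and gripper:** the flap's blue edge is back on its closed line. The gripper is clear, with only sensor noise on the wrist force.
- **Bystanders:** the stored jar, the two white-capped jars and the pipette showed no visible movement. I judged this by eye and did not measure it.
- **Small disagreement:** the wrist camera put the box edge 2 to 4 mm farther in than my two-view fit. I allowed about 2 mm for it.

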